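# Load the table caddy and lift it level

### The job

Get the table caddy ready to carry to the table: stand the slim red-capped spice jar upright in the caddy's empty steel cup and let go of it, then take the caddy by its wooden grip and lift it, level, about ten centimetres off the worktop. Finish while still holding the caddy there, steady and level, with the spice jar and the salt shaker both standing in their cups; leave everything else where it stands.

Things in the scene. Friction and masses are not known exactly. Their poses are not given: they have to be found in the camera images.
- caddy: loose table caddy, about 0.45 kg: light oak base 72 x 290 mm on rubber feet (base top 16 mm up), a steel cup at each end, between them a wooden grip on two steel posts. Origin: centre of its underside. y runs along its length from the salt shaker's cup to the empty cup, x across it, z up. Symmetrical end to end; with a jar of about 0.1 kg in each cup it balances under the grip's middle
- caddy_grip (a point): centre of the caddy's wooden grip, 130 mm above the caddy's underside: a level bar along the caddy's y, 20 mm wide (caddy x), 24 mm high, 116 mm long; two posts of 10 mm diameter meet it from below 48 mm either side of the middle, 86 mm clear between them. Pinch it from above across its width, at the middle
- empty_cup (a point): centre of the inner floor of the caddy's empty cup, 105 mm from the caddy's middle at its +y end and 20 mm above its underside. The cup is round and open at the top: inside diameter 56 mm at the floor widening to 61 mm at the rim, wall 3 mm; the rim stands 30 mm above this floor
- salt_cup (a point): the same point of the like cup at the caddy's -y end, in which the salt shaker stands
- spice_jar: loose spice jar, clear with a green and white label and a red cap, about 0.11 kg, 106 mm tall, body 42 mm and cap 45 mm in diameter (the cap is the top 21 mm, and does not turn). Stands upright on the worktop; origin: centre of its underside, z up
- salt_shaker: loose salt shaker, clear with a grey domed top, about 0.1 kg, 44 mm in diameter, 90 mm tall, standing in the caddy's cup at the -y end. Origin: centre of its underside, z up
- honey_jar: bystander: squat jar with a red lid, 66 mm in diameter and 85 mm tall, standing near the spice jar. Origin: centre of its underside
- lime: bystander: green lime 48 x 44 x 45 mm, lying near the spice jar. Origin: its underside at the start
- oil_bottle: bystander: oil bottle, 61 mm wide, 271 mm tall, at the right behind the caddy. Origin: centre of its underside
- pepper_mill: bystander: dark wooden pepper mill, 58 mm in diameter, 150 mm tall, at the right of the caddy, near the front. Origin: centre of its underside
- kitchen_timer: bystander: cream wind-up timer, 64 mm in diameter, 58 mm tall, at the left behind. Origin: centre of its underside
Things that resemble listed ones, but are neither listed nor needed, are in the scene too. Leave any turquoise or yellow look-alike of the salt_shaker alone. What is shaped like the spice_jar but orange or purple is not meant.

How it is judged:
By the outcome, as a careful person would: the job done as asked, in the order asked, and still so for the second after the job is handed in, while the arm keeps its last pose, push and grip.
It also fails if it takes over 42 s, if anything falls off the work surface, if the arm or the gripper's body presses on something with over 40 N, if the wrist force passes 120 N, or if a joint passes its speed limit or range.

### The arm

A 6-joint arm with a two-finger parallel gripper is mounted at the origin on a cart in front of the work surface, level with it; the furniture and walls round the work are solid. World frame = base frame: x ahead of the robot, y to its left, z up, the work surface at z = 0. Lengths are in m, angles in degrees, forces in N, time in s.
With the tool pointing down it reaches from about 0.375 to 0.75 m from the base axis. Payload 9 kg.
Tool frame: the origin (TCP) lies between the finger pads, 19 mm behind the fingertips; this is the grasp point; z points along the fingers, y is the line along which they close (so a half turn about z gives the same grasp; the last joint's range is limited). The gripper opens to 85 mm and grips with 20 to 120 N. Pads are 22 mm wide; open, the fingers measure 114 mm over their backs; the gripper's body (76 mm by 85 mm) begins 54 mm behind the grasp point. The pads swing forward as they close: fully open they stand 13 mm farther back than shut.
Start: joints at [-84.322, 5.964, 5.575, 89.605, 0, 77.527], TCP at [0.187, -0.57, 0.25] pointing down, gripper open.
Joint ranges: [-171.21, 171.21], [-48.23, 106.86], [-62.78, 66.21], [-105.2, 120.99], [-86.42, 89.51], [-180, 180]. Speed limits (degrees/s): [127.2, 127.2, 147.25, 180, 180, 180].

### API

Orientations are given as [roll, pitch, yaw] about the fixed x, y, z axes, in that order (R = Rz(yaw) Ry(pitch) Rx(roll)).
In Python, from plant import r, optics, order gives the robot as it stands.
- The arm moves only by the tool servo_tool, never from a script. Its argument "series" is a list of rows, each a list of 3 entries, a list of its own where there are three numbers: the finger opening in m, from 0 to 0.0854, then the shift along the tool's x, y, z in m, then the turn about the tool's z in degrees. In form: [[jaw, [x, y, z], roll], ...]. A call has 1 to 20 rows; each row shifts and turns the commanded pose from where the row before left it, along the tool's axes as they then stand; what a row does not reach is not made up. A row lasts 1/10 s, in which the tool goes at most 50 mm and 8.59 degrees, less where a joint would pass 70% of its speed; a pose out of reach is approached as far as the arm can. A call with a gripper value outside its range is refused whole. The fingers move at their own pace and stop on an object; "force" is the grip in N (left out, the last holds). Time passes only in rows, so rows that do not move let the fingers close. It gives the time, the measured TCP pose, the force, the opening and the grip force at its end, in the units of the state.
- r.state(): the state, without advancing time (a new reading comes with each control period).
- optics.grab_frame(name): name is "side" or "top" or "wrist"; returns the picture (384x512x3 uint8, red, green, blue); there is no depth.
- optics.calibration(name): a dict with "fovy" (degrees; the focal length in pixels is half the picture's height over the tangent of half this angle, whatever the lens; pixels are square), "cx", "cy" (the principal point, pixels), "R" (3x3) and "t" (3): a world point X has camera coordinates R X + t. Camera axes: x right, y down, z forward; pixel columns grow to the right and rows downward; lengths in m; the calibration is good to about 2 mm. A picture is of the moment at which its call begins: read the wrist's pose just before it. calibration takes no time and is no camera call; for the wrist camera it gives the pose at the moment of the call.
- order.sign_off(): hands the job in; it is judged then, once.
The state is a dict: "time_s": time; "joint_pos": joint angles; "qvel": joint speeds; "effort": joint torques, N m; "tcp_pos": TCP position; "eef_rot": TCP orientation; "wrist_force": force on the tool from outside, world axes, zero at the start; "wrist_torque": the same for the moment, N m; "grip_width": finger opening in m; "finger_force": force on a finger pad.
Only numpy, scipy, OpenCV 4.12 (cv2) and the standard library are available. Lean on these libraries where they do the work, as an engineer would, in place of code of your own. Each camera call takes 0.05 s, during which the arm holds its last target. There are 200 camera calls.

## Working session

There is one attempt and no reset: what is moved stays moved. The work goes in short steps, Python scripts to look and compute and a tool call to move; the robot and the scene stay as the last step left them, time stands still between calls to the robot, and variables do not carry over. Pictures are saved under pics/ and viewed, at most 10 in all, crops included, and the job is handed in when it is done.

Besides the shell and the picture viewer there is one more tool, called after "Call:" as name([rows], argument=value, ...), one row to a line, values as JSON. servo_tool: Moves the arm, as the interface text tells. Its arguments: {"type":"object","properties":{"series":{"type":"array"},"force":{"type":"number"}},"required":["series"]}

```bash
mkdir -p pics; ls; python3 - <<'E'
from plant import r, optics, order
import cv2,numpy as np
s=r.state(); print({k:np.round(v,3).tolist() for k,v in s.items()})
for n in ("side","top"):
    im=optics.grab_frame(n); cv2.imwrite(f"pics/{n}0.png",im[:,:,::-1])
    c=optics.calibration(n); print(n,{k:np.round(v,4).tolist() for k,v in c.items()})
a=cv2.imread("pics/side0.png");b=cv2.imread("pics/top0.png")
E
```

```text
pics
{'time_s': 0.0, 'joint_pos': [-84.323, 5.997, 5.527, 89.603, 0.0, 77.528], 'qvel': [0.009, 0.071, -0.012, 0.058, -0.041, 0.025], 'effort': [-0.0, -55.693, 50.365, 0.017, -0.0, -0.0], 'tcp_pos': [0.187, -0.57, 0.249], 'eef_rot': [-179.929, -0.016, 18.149], 'wrist_force': [0.271, -0.237, 0.333], 'wrist_torque': [0.006, 0.018, -0.001], 'finger_force': 0.0, 'grip_width': 0.085}
side {'fovy': 53.5786, 'cx': 252.0376, 'cy': 191.9348, 'R': [[-0.9994, -0.0358, -0.0015], [-0.0173, 0.5175, -0.8555], [0.0313, -0.8549, -0.5178]], 't': [0.5516, 0.0615, 1.1019]}
top {'fovy': 46.0622, 'cx': 260.1204, 'cy': 182.6603, 'R': [[-0.001, -1.0, -0.0029], [-0.9816, 0.0016, -0.1908], [0.1908, 0.0026, -0.9816]], 't': [0.0658, 0.5405, 1.3367]}
```

View pics/side0.png

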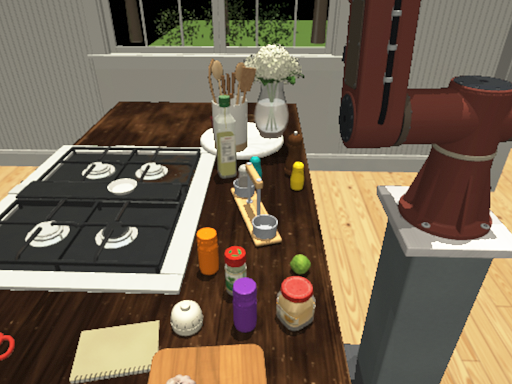

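View pics/top0.png

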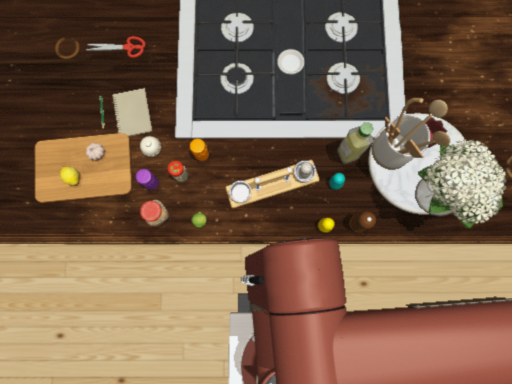

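Red-capped candidates: the spice jar at side (236,268) / top (177,170), with a green label and slim; honey jar at (296,303)/(153,211), squat; orange look-alike at (207,250)/(199,150); purple look-alike at (244,305)/(147,180). I choose the first and check it with an enlarged crop.

```bash
python3 - <<'E'
import cv2,numpy as np
a=cv2.imread("pics/side0.png")[150:350,180:330];b=cv2.imread("pics/top0.png")[125:245,125:345]
A=cv2.resize(a,None,fx=3,fy=3,interpolation=cv2.INTER_CUBIC)[:600]
B=cv2.resize(b,None,fx=3.6,fy=3.6,interpolation=cv2.INTER_CUBIC)
cv2.imwrite("pics/cropA.png",A);cv2.imwrite("pics/cropB.png",B);print(A.shape,B.shape)
E
```

```text
(600, 450, 3) (432, 792, 3)
```

View pics/cropA.png

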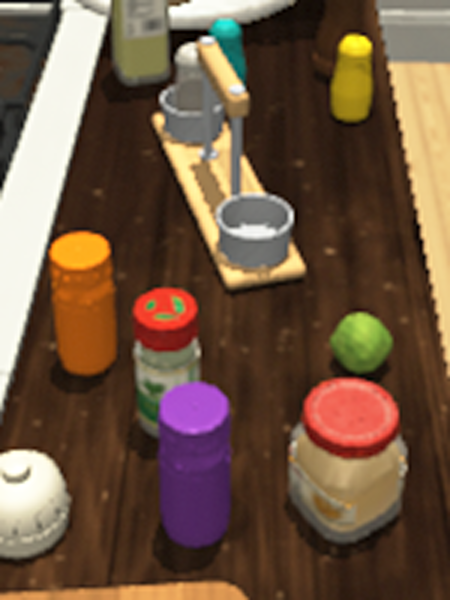

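View pics/cropB.png

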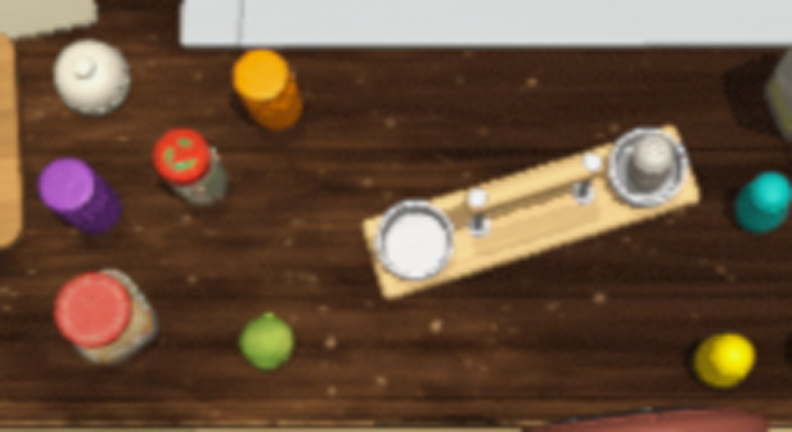

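Confirmed: the crop shows the slim jar with red cap and green/white label at crop (166,320) = side (235,257). Computing positions.

```bash
cat > h.py <<'E'
import numpy as np
from scipy.spatial.transform import Rotation
from plant import r, optics, order
def ray(n,uv,c=None):
    c=c or optics.calibration(n); f=192/np.tan(np.radians(c['fovy']/2)); R=np.array(c['R']);t=np.array(c['t'])
    return -R.T@t, R.T@np.array([(uv[0]-c['cx'])/f,(uv[1]-c['cy'])/f,1])
def atz(n,uv,z,c=None):
    o,d=ray(n,uv,c); return o+d*(z-o[2])/d[2]
def proj(n,X,c=None):
    c=c or optics.calibration(n); f=192/np.tan(np.radians(c['fovy']/2)); p=np.array(c['R'])@X+np.array(c['t'])
    return p[:2]/p[2]*f+[c['cx'],c['cy']]
def delta(target,yaw=None):
    "shift in tool axes"
    s=r.state(); R=Rotation.from_euler('xyz',s['eef_rot'],degrees=True).as_matrix()
    return R.T@(np.array(target)-s['tcp_pos'])
E
python3 - <<'E'
from h import *
B=lambda x,y:(x/3.6+125-.36,y/3.6+125-.36); A=lambda x,y:(x/3+180-.33,y/3+150-.33)
P=lambda k,v:print(k,np.round(v,4))
for k,uv,z in [("jar",(183,152),.106),("purple",(68,184),.106),("orange",(263,74),.106),("honey",(93,310),.085),("lime",(267,341),.022),("cupE",(414,238),.05),("cupS",(649,167),.05),("timer",(87,72),.05),("c1",(364,224),.016),("c2",(388,298),.016),("c3",(698,200),.016),("c4",(675,127),.016),("teal",(768,190),.09),("yel",(730,355),.09)]:
    P(k,atz("top",B(*uv),z))
for k,uv,z in [("jar",(166,305),.106),("purple",(194,400),.106),("orange",(82,248),.106),("honey",(351,412),.085),("cupE",(255,217),.05),("cupS",(190,103),.05)]:
    P("s "+k,atz("side",A(*uv),z))
E
```

```text
jar [0.5784 0.3168 0.106 ]
purple [0.5515 0.4106 0.106 ]
orange [0.645  0.2523 0.106 ]
honey [0.4498 0.3905 0.085 ]
lime [0.431  0.2551 0.022 ]
cupE [0.5158 0.128  0.05  ]
cupS [ 0.5774 -0.0735  0.05  ]
timer [0.6629 0.4138 0.05  ]
c1 [0.5343 0.1735 0.016 ]
c2 [0.4689 0.1518 0.016 ]
c3 [ 0.5552 -0.1193  0.016 ]
c4 [ 0.6212 -0.1006  0.016 ]
teal [ 0.5488 -0.1682  0.09  ]
yel [ 0.4114 -0.1325  0.09  ]
s jar [0.5762 0.3157 0.106 ]
s purple [0.5518 0.4065 0.106 ]
s orange [0.6437 0.2527 0.106 ]
s honey [0.4513 0.3925 0.085 ]
s cupE [0.5146 0.1308 0.05  ]
s cupS [ 0.5814 -0.063   0.05  ]
```

Call:
servo_tool([
  [0.085,[0.0357,-0.0222,0],0],
  [0.085,[0.0357,-0.0222,0],0],
  [0.085,[0.0357,-0.0222,0],0],
  [0.085,[0.0357,-0.0222,0],0],
  [0.085,[0.0357,-0.0222,0],0],
  [0.085,[0.0357,-0.0222,0],0],
  [0.085,[0.0357,-0.0222,0],0],
  [0.085,[0.0357,-0.0222,0],0],
  [0.085,[0.0357,-0.0222,0],0],
  [0.085,[0.0209,-0.0317,0],0],
  [0.085,[0.0209,-0.0317,0],0],
  [0.085,[0.0209,-0.0317,0],0],
  [0.085,[0.0209,-0.0317,0],0],
  [0.085,[0.0209,-0.0317,0],0],
  [0.085,[0.0209,-0.0317,0],0],
  [0.085,[0.0209,-0.0317,0],0],
  [0.085,[0.0209,-0.0317,0],0],
  [0.085,[0.0209,-0.0317,0],0],
])

```text
time_s: 1.9
tcp_pos: [0.5199, 0.0511, 0.2497]
eef_rot: [-180.0, 0.0, 18.2]
wrist_force: [0.9, -0.2, -0.4]
grip_width: 0.0851
finger_force: 0.0
```

Call:
servo_tool([
  [0.085,[0.0196,-0.0336,0],0],
  [0.085,[0.0196,-0.0336,0],0],
  [0.085,[0.0196,-0.0336,0],0],
  [0.085,[0.0196,-0.0336,0],0],
  [0.085,[0.0196,-0.0336,0],0],
  [0.085,[0.0196,-0.0336,0],0],
  [0.085,[0.0196,-0.0336,0],0],
  [0.085,[0,0,0],-8.13],
  [0.085,[0,0,0],-8.13],
  [0.085,[0,0,0],-8.13],
  [0.085,[0,0,0],-8.13],
  [0.085,[0,0,0],-8.13],
  [0.085,[0,0,0],-8.13],
  [0.085,[0,0,0],-8.13],
  [0.085,[0,0,0],-8.13],
  [0.085,[0,0,0],-8.13],
  [0.085,[0,0,0],-8.13],
  [0.085,[0,0,0],-8.13],
  [0.085,[0,0,0],0],
])

```text
time_s: 3.8
tcp_pos: [0.5768, 0.3157, 0.2494]
eef_rot: [-179.9, 0.0, 107.7]
wrist_force: [-1.2, -0.1, 0.1]
grip_width: 0.0853
finger_force: 0.0
```

```bash
python3 - <<'E'
from h import *
import cv2
s=r.state(); c=optics.calibration("wrist"); im=optics.grab_frame("wrist"); cv2.imwrite("pics/w1.png",im[:,:,::-1])
print(s['time_s'],np.round(s['tcp_pos'],4),np.round(s['eef_rot'],2),np.round(s['joint_pos'],1))
print({k:np.round(v,4).tolist() for k,v in c.items()}); print(proj("wrist",[.577,.316,.106],c))
import pickle; pickle.dump(c,open("w1.pkl","wb"))
E
```

```text
3.8 [0.5768 0.3157 0.2494] [-179.95    0.    107.7 ] [17.3 16.4 17.2 90.8 -0.  89.6]
{'fovy': 60.0072, 'cx': 256.6332, 'cy': 190.276, 'R': [[0.9527, 0.3038, -0.0002], [0.2874, -0.9009, 0.3252], [0.0986, -0.3099, -0.9456]], 't': [-0.6451, 0.076, 0.4214]}
[257.34449965 180.26652655]
```

View pics/w1.png

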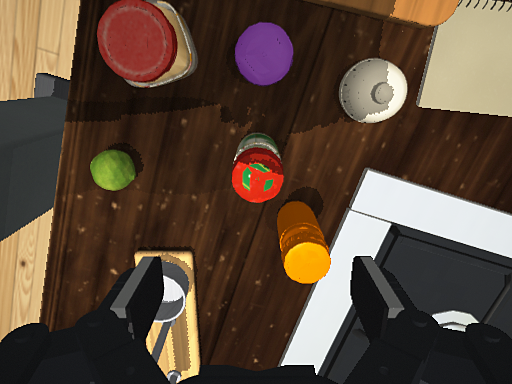

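The wrist view shows the jar cap's top face centred at about (258,177), 3 px from the prediction, with purple (264,53) and orange (305,255) clear of both fingers. Descending onto the cap.

Call:
servo_tool([
  [0.085,[0.002,0.0005,0.019],0],
  [0.085,[0,0,0.02],0],
  [0.085,[0,0,0.02],0],
  [0.085,[0,0,0.02],0],
  [0.085,[0,0,0.02],0],
  [0.085,[0,0,0.02],0],
  [0.085,[0,0,0.02],0],
  [0.085,[0,0,0.015],0],
  [0.085,[0,0,0],0],
  [0.03,[0,0,0],0],
  [0.03,[0,0,0],0],
  [0.03,[0,0,0],0],
  [0.03,[0,0,0],0],
  [0.03,[0,0,0],0],
  [0.03,[0,0,0],0],
  [0.03,[0,0,0],0],
  [0.03,[0,0,0],0],
], force=40)

```text
time_s: 5.55
tcp_pos: [0.5775, 0.318, 0.0975]
eef_rot: [179.9, 0.0, 107.6]
wrist_force: [-0.4, -1.4, 6.3]
grip_width: 0.0432
finger_force: 40.6
```

Call:
servo_tool([
  [0.03,[0,0,-0.01],0],
  [0.03,[0,0,-0.02],0],
  [0.03,[0,0,-0.025],0],
  [0.03,[0,0,-0.025],0],
  [0.03,[0,0,-0.025],0],
  [0.03,[0,0,-0.025],0],
  [0.03,[0,0,-0.025],0],
  [0.03,[0,0,-0.025],0],
  [0.03,[0,0,-0.015],0],
  [0.03,[-0.0307,-0.014,0],0],
  [0.03,[-0.0307,-0.014,0],0],
  [0.03,[-0.0307,-0.014,0],0],
  [0.03,[-0.0307,-0.014,0],0],
  [0.03,[-0.0307,-0.014,0],0],
  [0.03,[-0.0307,-0.014,0],0],
  [0.03,[-0.0307,-0.014,0],0],
  [0.03,[-0.0307,-0.014,0],0],
  [0.03,[0,0,0],0],
  [0.03,[0,0,0],0],
  [0.03,[0,0,0],0],
])

```text
time_s: 7.55
tcp_pos: [0.5443, 0.0505, 0.2913]
eef_rot: [180.0, -0.0, 107.6]
wrist_force: [-0.1, -0.7, -1.4]
grip_width: 0.0432
finger_force: 41.2
```

```bash
python3 - <<'E'
from h import *
import cv2,pickle
s=r.state(); c=optics.calibration("wrist"); im=optics.grab_frame("wrist"); cv2.imwrite("pics/w2.png",im[:,:,::-1])
pickle.dump(c,open("w2.pkl","wb"))
print(s['time_s'],np.round(s['tcp_pos'],4),np.round(s['eef_rot'],2),s['grip_width'],s['finger_force'],s['wrist_force'])
for p in ([.515,.1285,.05],[.515,.1285,.02],[.5455,.027,.142]): print(proj("wrist",p,c))
E
```

```text
7.55 [0.5443 0.0505 0.2913] [179.98  -0.   107.61] 0.04320768730128606 41.21422827243805 [-0.09793891 -0.74927933 -1.43270083]
[252.48232213  76.12999281]
[252.77012789  76.11924767]
[250.030219   203.23671579]
```

View pics/w2.png

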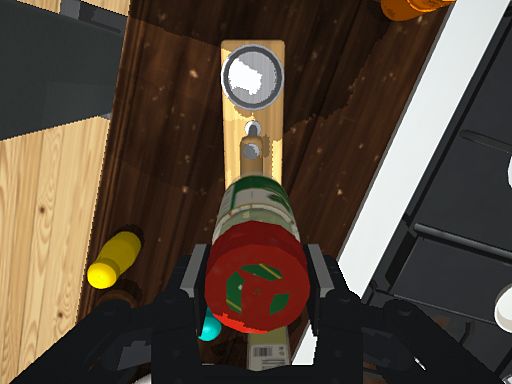

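The wrist view shows the jar held straight and the empty cup's rim centred at about (252,77), 1 px from prediction. Moving over the cup and lowering.

Call:
servo_tool([
  [0.03,[0.0207,-0.0011,0],0],
  [0.03,[0.0207,-0.0011,0],0],
  [0.03,[0.0207,-0.0011,0],0],
  [0.03,[0.0207,-0.0011,0],0],
  [0.03,[0,0,0],0],
  [0.03,[0,0,0.02],0],
  [0.03,[0,0,0.02],0],
  [0.03,[0,0,0.02],0],
  [0.03,[0,0,0.02],0],
  [0.03,[0,0,0.02],0],
  [0.03,[0,0,0.02],0],
  [0.03,[0,0,0.01],0],
  [0.03,[0,0,0.01],0],
  [0.03,[0,0,0.01],0],
  [0.03,[0,0,0.01],0],
  [0.03,[0,0,0.005],0],
  [0.03,[0,0,0.005],0],
  [0.03,[0,0,0],0],
])

```text
time_s: 9.4
tcp_pos: [0.5148, 0.1274, 0.1205]
eef_rot: [-180.0, -0.0, 107.6]
wrist_force: [0.1, -0.9, -1.0]
grip_width: 0.0432
finger_force: 41.2
```

Call:
servo_tool([
  [0.03,[0,0,0.001],0],
  [0.03,[0,0,0.001],0],
  [0.03,[0,0,0.0005],0],
  [0.03,[0,0,0],0],
])

```text
time_s: 9.8
tcp_pos: [0.5151, 0.1274, 0.1186]
eef_rot: [180.0, 0.0, 107.6]
wrist_force: [0.1, -0.8, -1.5]
grip_width: 0.0429
finger_force: 41.2
```

Call:
servo_tool([
  [0.03,[0,0,0.0005],0],
  [0.03,[0,0,0.0005],0],
  [0.03,[0,0,0.0005],0],
  [0.03,[0,0,0],0],
])

```text
time_s: 10.2
tcp_pos: [0.5152, 0.1274, 0.1175]
eef_rot: [180.0, 0.0, 107.6]
wrist_force: [-1.7, -0.4, 4.3]
grip_width: 0.0435
finger_force: 41.7
```

Contact is at the expected height, so I'm releasing and retreating straight up.

Call:
servo_tool([
  [0.048,[0,0,0],0],
  [0.055,[0,0,0],0],
  [0.065,[0,0,0],0],
  [0.075,[0,0,0],0],
  [0.075,[0,0,0],0],
  [0.075,[0,0,-0.01],0],
  [0.075,[0,0,-0.02],0],
  [0.075,[0,0,-0.03],0],
  [0.075,[0,0,-0.03],0],
  [0.075,[0,0,-0.03],0],
  [0.075,[0,0,-0.03],0],
  [0.075,[0,0,-0.03],0],
  [0.075,[-0.025,0,0],0],
  [0.075,[-0.025,0,0],0],
  [0.075,[-0.025,0,0],0],
  [0.075,[-0.03,0,0],0],
  [0.075,[0,0,0],0],
  [0.075,[0,0,0],0],
])

```text
time_s: 12.0
tcp_pos: [0.5467, 0.027, 0.2975]
eef_rot: [180.0, -0.0, 107.5]
wrist_force: [0.1, 1.3, -0.6]
grip_width: 0.075
finger_force: 0.0
```

```bash
python3 - <<'E'
from h import *
import cv2,pickle
s=r.state(); c=optics.calibration("wrist"); im=optics.grab_frame("wrist")
sd=optics.grab_frame("side"); tp=optics.grab_frame("top")
a=cv2.resize(sd[150:310,190:310],None,fx=2.4,fy=2.4,interpolation=cv2.INTER_CUBIC)
out=np.zeros((384,800,3),np.uint8); out[:,:512]=im; out[:384,512:800]=a[:384,:288]
cv2.imwrite("pics/w3.png",out[:,:,::-1]); cv2.imwrite("pics/top3.png",tp[:,:,::-1])
print(s['time_s'],np.round(s['tcp_pos'],4),np.round(s['eef_rot'],2))
u=np.array([np.cos(np.radians(107.6)),np.sin(np.radians(107.6))])
ce=np.array([.515,.1275]); m=ce-.105*u; print(m)
for k,z in ((.105,.126),(.058,.142),(-.058,.142),(.0,.142)): print(k,proj("wrist",[*(m+k*u),z],c))
print(delta([*m,.13]))
E
```

```text
12.0 [0.5467 0.027  0.2975] [179.99  -0.   107.51]
[0.54674884 0.02741498]
0.105 [256.6755456   47.54702389]
0.058 [256.80159162 108.17331743]
-0.058 [257.01785779 235.67758873]
0.0 [256.916719   176.04908573]
[-6.76685824e-04 -1.24794213e-04  1.67408625e-01]
```

View pics/w3.png

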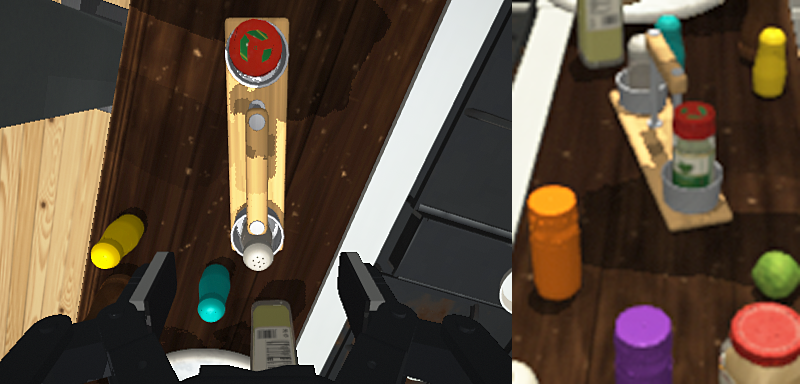

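Jar stands upright in its cup (cap at (256,47)); the grip bar runs from (257,108) to (257,236), as predicted and centred between the fingers. Descending to pinch it.

Call:
servo_tool([
  [0.075,[-0.0005,0,0.02],0],
  [0.075,[0,0,0.025],0],
  [0.075,[0,0,0.025],0],
  [0.075,[0,0,0.025],0],
  [0.075,[0,0,0.025],0],
  [0.06,[0,0,0.025],0],
  [0.05,[0,0,0.0125],0],
  [0.045,[0,0,0.01],0],
  [0.035,[0,0,0],0],
  [0.028,[0,0,0],0],
  [0.022,[0,0,0],0],
  [0.005,[0,0,0],0],
  [0.005,[0,0,0],0],
  [0.005,[0,0,0],0],
  [0.005,[0,0,0],0],
  [0.005,[0,0,0],0],
], force=80)

```text
time_s: 13.75
tcp_pos: [0.5473, 0.0266, 0.1309]
eef_rot: [179.9, 0.1, 107.6]
wrist_force: [-2.9, -0.1, 7.0]
grip_width: 0.0187
finger_force: 78.9
```

Call:
servo_tool([
  [0.005,[0,0,-0.002],0],
  [0.005,[0,0,-0.004],0],
  [0.005,[0,0,-0.006],0],
  [0.005,[0,0,-0.008],0],
  [0.005,[0,0,-0.008],0],
  [0.005,[0,0,-0.008],0],
  [0.005,[0,0,-0.008],0],
  [0.005,[0,0,-0.008],0],
  [0.005,[0,0,-0.008],0],
  [0.005,[0,0,-0.008],0],
  [0.005,[0,0,-0.008],0],
  [0.005,[0,0,-0.008],0],
  [0.005,[0,0,-0.006],0],
  [0.005,[0,0,-0.005],0],
  [0.005,[0,0,-0.003],0],
  [0.005,[0,0,-0.002],0],
  [0.005,[0,0,0],0],
  [0.005,[0,0,0],0],
  [0.005,[0,0,0],0],
  [0.005,[0,0,0],0],
])

```text
time_s: 15.75
tcp_pos: [0.5468, 0.0269, 0.2292]
eef_rot: [-180.0, -0.0, 107.6]
wrist_force: [0.5, -0.8, -5.6]
grip_width: 0.019
finger_force: 78.3
```

```bash
python3 - <<'E'
from h import *
import cv2
s=r.state(); c=optics.calibration("wrist"); im=optics.grab_frame("wrist")
sd=optics.grab_frame("side")
a=cv2.resize(sd[110:270,190:310],None,fx=2.4,fy=2.4,interpolation=cv2.INTER_CUBIC)
out=np.zeros((384,800,3),np.uint8); out[:,:512]=im; out[:384,512:800]=a[:384,:288]
cv2.imwrite("pics/w4.png",out[:,:,::-1])
print(s['time_s'],np.round(s['tcp_pos'],4),np.round(s['eef_rot'],2),s['wrist_force'],s['wrist_torque'],s['grip_width'],s['finger_force'])
p=s['tcp_pos'];u=np.array([np.cos(np.radians(107.6)),np.sin(np.radians(107.6))])
print(proj("wrist",[*(p[:2]+.105*u),p[2]-.004],c), [proj("side",[*(p[:2]+k*u),p[2]-.08],None) for k in(.105,-.105)])
E
```

```text
15.75 [0.5468 0.0269 0.2292] [-1.7998e+02 -1.0000e-02  1.0758e+02] [ 0.48827159 -0.81951513 -5.57775133] [-0.0183617   0.02550468  0.00975167] 0.018966793981171515 78.32597136497498
[257.16441226   9.40063363] [array([265.1537045, 188.1064095]), array([243.73098114, 152.6892621 ])]
```

View pics/w4.png

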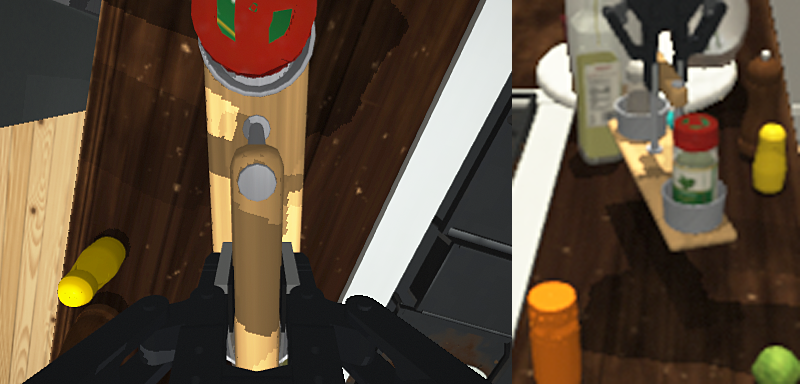

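The caddy hangs level: the cup rims are at side (266,189) and (244,154), both within about 1 px of the level prediction. The spice jar stands upright in its cup, and the salt shaker is in its own. Handing in.

```bash
python3 -c "
from plant import r,order
print(r.state()['tcp_pos']);print(order.sign_off())"
```

```text
[0.54683272 0.02685014 0.22932014]
the job is handed in; nothing more can be done
None
```

The job is handed in: the spice jar stands upright in the formerly empty cup, and the arm is holding the caddy level by its wooden grip about 98 mm up, with the salt shaker still in its cup, finished at about 16 s of the 42 s limit.

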